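# Cull the stray bar and charge the milling jar with the scoop

### The job

First pick the stray square bar out of the sloping blue tray and put it in the white dish. Then, with the scoop, transfer all five brown milling balls from the tray into the steel jar, without touching the balls with the gripper, dropping any on the bench or pressing the scoop hard on the tray, and lay the scoop back flat on its blue mat. Leave the other things on the bench where they are.

Things in the scene. Friction and masses are not known exactly. Their poses are not given: they have to be found in the camera images.
- tray: Sloping blue open tray, fixed, walls 5 thick, inside width 98 (y). Level frame on the bench, z up, x DOWNHILL along the tray. The flat floor, pitched 6 degrees, runs from the upright high end wall (130 uphill of tray_floor) to 100 downhill of it; there it turns up into a ramp-shaped end wall, 52 long, 60 degrees steeper than the floor. Rims 45 above the floor, parallel to it.
- tray_floor (a point): centre of the tray's inside floor surface, 20 mm above the bench. The floor falls 6 degrees towards tray +x.
- tray_low_end (a point): middle of the crease where floor and end ramp meet (100 mm down the floor from tray_floor, about 10.5 mm lower). The balls lie against the ramp in two rows, their nearest edge 42 mm uphill of the crease.
- bar: Cream ceramic bar, 24 x 70 x 24, 70-170 g, the odd piece, lying across the tray's upper half on the sloping floor. Origin: centre of its underside; y along its 70 mm length.
- mat: Flat blue scoop mat, 150 (x) x 120 (y) x 4 thick, fixed. Origin under its centre, x roughly the way the scoop points.
- scoop: Aluminium scoop, yellow handle, 0.16-0.25 kg, flat on the mat at first; not reported while held, may shift a little in the grasp. Origin: centre of its floor's underside, z up, x to the lip. Floor 100 (x) x 89 (y) x 2 thick: lip edge at x = +50 mm, back wall at x = -50, 45 high; side walls 3 thick, 42 high in the back half, sloping to nothing at the lip.
- scoop_grip (a point): point on the handle axis at (-104.5, 0, 97.8) mm in the scoop frame. The handle is a straight bar from (-50, 0, 20), 125 long, leaning 35 degrees from vertical towards scoop -x; 18 thick in y with flat sides to grip along y, 22 the other way. This point lies 95 up it, 30 from its end: a good place for the TCP, fingers pointing down along the handle.
- scoop_lip (a point): middle of the lip's lower edge, (50, 0, 0) mm in the scoop's frame.
- jar: Round open steel milling jar, outside radius 70 at the rim, 90 high, wall 5, fixed. Origin under its centre.
- jar_in (a point): centre of the jar's inner floor
- jar_rim (a point): centre of the jar's mouth, 90 mm above the bench
- dish: Square white reject dish, 120 x 120 x 35 high, wall 4, fixed. Origin under its centre.
- dish_in (a point): centre of the dish's inner floor
- reagent: bystander: brown bottle, radius 30, 130 high
- samplejar: bystander: glass jar, radius 30, 70 high
- mouse: bystander: black computer mouse, 105 x 60 x 34 high
- pillbox: bystander: clear compartment box 80 x 160 x 25 high
- phone: bystander: black phone, 150 x 73 x 10
- ball0: brown ceramic milling ball, 25 mm in diameter, 45 g, in the tray; origin at its centre
- ball1: brown ceramic milling ball, 25 mm in diameter, 45 g, in the tray; origin at its centre
- ball2: brown ceramic milling ball, 25 mm in diameter, 45 g, in the tray; origin at its centre
- ball3: brown ceramic milling ball, 25 mm in diameter, 45 g, in the tray; origin at its centre
- ball4: brown ceramic milling ball, 25 mm in diameter, 45 g, in the tray; origin at its centre
Mind the look-alikes: they are no part of the job. Leave any red look-alike of the jar alone.

How it is judged:
By the outcome, as a careful person would: the job done as asked, in the order asked, and still so for the second after the job is handed in, with the robot touching nothing.
It also fails if it takes over 72 s, if anything falls off the work surface, if the arm or the gripper's body presses on something with over 40 N, if the wrist force passes 120 N, or if a joint passes its speed limit or range.

### The arm

A 7-joint arm with a two-finger parallel gripper is mounted at the origin on the work surface. World frame = base frame: x ahead of the robot, y to its left, z up, the work surface at z = 0. Lengths are in m, angles in rad, forces in N, time in s.
With the tool pointing down it reaches from about 0.425 to 0.95 m from the base axis. Payload 16.7 kg.
Tool frame: the origin (TCP) lies between the finger pads, 19 mm behind the fingertips; this is the grasp point; z points along the fingers, y is the line along which they close (so a half turn about z gives the same grasp; the last joint's range is limited). The gripper opens to 94 mm and grips with 3 to 60 N. Pads are 16 mm wide; open, the fingers measure 119 mm over their backs; the gripper's body (75 mm by 177 mm) begins 78 mm behind the grasp point.
Start: joints at [0.991, 0.426, 0.074, 1.606, -0.034, 1.111, -0.067], TCP at [0.282, -0.613, 0.224] pointing down, gripper open.
Joint ranges: [-2.85, 2.85], [-0.5, 2.14], [-1.23, 1.37], [0.21, 2.46], [-1.02, 4.16], [0.16, 2.05], [-2.73, 2.73]. Speed limits (rad/s): [1.89, 1.89, 2.39, 2.39, 3.01, 3.01, 3.01].

### API

Orientations are given as a 3x3 rotation matrix whose columns are the frame's x, y, z axes.
In Python, from rig import manip gives the robot as it stands. The module is installed in compiled form; this text tells all that it offers.
- The arm moves only by the shell command python3 -m inch 'ROWS' [FORCE]. ROWS is JSON, a list of rows, each a list of 3 entries, a list of its own where there are three numbers: the shift along the tool's x, y, z in m, then the turn, a rotation vector about the tool's x, y, z in rad, then the finger opening in m, from 0 to 0.094. In form: [[[x, y, z], [ax, ay, az], hand], ...]. A call has 1 to 20 rows; each row shifts and turns the commanded pose from where the row before left it, along the tool's axes as they then stand; what a row does not reach is not made up. A row lasts 1/12 s, in which the tool goes at most 41.7 mm and 7.16 degrees, less where a joint would pass 70% of its speed; a pose out of reach is approached as far as the arm can. A call with a gripper value outside its range is refused whole. The fingers move at their own pace and stop on an object; FORCE is the grip in N (left out, the last holds). Time passes only in rows, so rows that do not move let the fingers close. It gives the time, the measured TCP pose, the force, the opening and the grip force at its end, in the units of the state.
- manip.read_state(): the state, without advancing time (a new reading comes with each control period).
- manip.snapshot(name): name is "scene" or "top"; returns a dict with "frame" (384x512x3 uint8, red, green, blue), "mtx" (3x3 intrinsics, pixels), "cam_to_world" (4x4, takes a point from camera to world coordinates). Camera axes: x right, y down, z forward; pixel columns grow to the right and rows downward; lengths in m; the calibration is good to about 2 mm. A picture is of the moment at which its call begins. There is no depth.
- manip.close_job(): hands the job in; it is judged then, once.
Trained networks look in the newest picture that a camera, given by its name, has taken for a name from the list of things; names that differ only in an ending like _2 or _b are one class to them, and where a whole thing is asked for, a point or a joint stands for the part that bears it (a point fixed in the world has none). Each returns a list of dicts, best first, with "p" (0 to 1); they miss things now and then, are a little off and sometimes report something else, mostly with a low value. They report only what shows in the picture. A call takes as long as a camera call. They do not tell look-alikes from the thing itself.
- manip.masks_of(camera, label): "pixels" (384x512 bool, what is visible of it).
- manip.pinpoint(camera, label): "xyz" ([x, y, z] in m, in world coordinates, good to about 4 mm: a listed point, or the origin of a listed thing).
The state is a dict: "time": time; "joint_positions": joint angles; "joint_velocities": joint speeds; "tau": joint torques, N m; "tcp_pos": TCP position; "orientation": TCP orientation; "wrist_force": force on the tool from outside, world axes, zero at the start; "torque": the same for the moment, N m; "opening": finger opening in m; "grip_force": force on a finger pad.
Only numpy, scipy, OpenCV 4.12 (cv2) and the standard library are available. Lean on these libraries where they do the work, as an engineer would, in place of code of your own. Each camera call takes 0.05 s, during which the arm holds its last target. There are 200 camera calls.

## Working session

There is one attempt and no reset: what is moved stays moved. The work goes in short steps, Python scripts to look and compute and a shell command to move; the robot and the scene stay as the last step left them, time stands still between calls to the robot, and variables do not carry over. Pictures are saved under pics/ and viewed, at most 10 in all, crops included, and the job is handed in when it is done.

```bash
mkdir -p pics; cat > h.py <<'E'
import numpy as np, cv2
from rig import manip
def snap(n,f=None):
    s=manip.snapshot(n)
    if f: cv2.imwrite('pics/'+f,s['frame'][:,:,::-1])
    return s
def proj(s,p):
    T=np.linalg.inv(s['cam_to_world']); q=s['mtx']@(T[:3,:3]@np.array(p)+T[:3,3]); return q[:2]/q[2]
def ray(s,uv,z):
    T=np.array(s['cam_to_world']); d=T[:3,:3]@np.linalg.solve(s['mtx'],[uv[0],uv[1],1]); o=T[:3,3]
    return o+d*(z-o[2])/d[2]
E
python3 - <<'E'
from h import *
np.set_printoptions(precision=4,suppress=True)
for c in ['scene','top']:
    s=snap(c,c+'0.png'); print(c,np.array(s['cam_to_world']).tolist())
    for l in ['tray','tray_floor','tray_low_end','bar','mat','scoop','scoop_grip','scoop_lip','jar','jar_rim','dish','dish_in','ball0','reagent','samplejar','mouse','pillbox','phone']:
        for d in manip.pinpoint(c,l)[:6]: print(l,np.array(d['xyz']),round(d['p'],2),proj(s,d['xyz']).round())
print(manip.read_state())
E
cd pics; python3 -c "
import cv2,numpy as np
a=cv2.imread('scene0.png');b=cv2.imread('top0.png');cv2.imwrite('s.png',cv2.resize(np.vstack([a,b]),None,fx=.78,fy=.78))"
```

```text
scene [[0.15355656810493878, 0.8483020474986637, -0.5067583414226234, 1.0731162039550721], [0.9881018476104845, -0.12732254667464435, 0.08627692540320232, -0.10771249904501888], [0.008667129892878649, -0.5139772420232805, -0.8577600337749258, 1.0344240143889176], [0.0, 0.0, 0.0, 1.0]]
tray [ 0.6272 -0.3054  0.0004] 0.74 [165. 253.]
tray [0.5791 0.0651 0.0004] 0.73 [289. 221.]
tray_floor [0.576  0.0643 0.0227] 0.84 [289. 216.]
tray_floor [ 0.6012 -0.028   0.0258] 0.52 [260. 228.]
tray_low_end [ 0.5749 -0.0377  0.007 ] 0.85 [255. 223.]
bar [0.5765 0.1065 0.0248] 0.68 [303. 214.]
mat [ 0.4798  0.3156 -0.0036] 0.57 [359. 183.]
mat [ 0.3199 -0.3961 -0.0004] 0.19 [135. 169.]
scoop [0.4769 0.3007 0.0025] 0.8 [355. 182.]
scoop [ 0.6297 -0.3096 -0.0006] 0.17 [164. 254.]
scoop_grip [0.494  0.4033 0.1   ] 0.58 [397. 165.]
scoop_lip [0.4666 0.2596 0.0051] 0.57 [342. 181.]
jar [ 0.5887 -0.494   0.0031] 0.7 [ 99. 249.]
jar [ 0.6321 -0.3075 -0.0017] 0.68 [165. 255.]
jar_rim [ 0.5906 -0.4943  0.0907] 0.89 [ 87. 237.]
jar_rim [ 0.6279 -0.3087  0.0913] 0.82 [157. 240.]
jar_rim [ 0.4401 -0.2463  0.0015
[... 2491 characters left out ...]
e [0.4659 0.2494 0.0004] 0.68 [163. 222.]
phone [ 0.3186 -0.3948 -0.0004] 0.61 [380. 273.]
{'time': 1.9, 'joint_positions': array([ 0.9905,  0.4261,  0.0739,  1.6059, -0.0341,  1.1108, -0.0671]), 'joint_velocities': array([-0.0012, -0.0016, -0.0007,  0.0009, -0.0001,  0.001 ,  0.0003]), 'tau': array([  0.0003, -93.551 ,   3.6632, -45.4545,  -0.0491,   0.0131,
         0.0001]), 'tcp_pos': array([ 0.2818, -0.6133,  0.2243]), 'orientation': array([[ 0.9087,  0.4175,  0.    ],
       [ 0.4175, -0.9087,  0.    ],
       [ 0.    ,  0.    , -1.    ]]), 'wrist_force': array([-0.704 , -0.1357,  0.4432]), 'torque': array([ 0.0035,  0.0312, -0.0378]), 'grip_force': 0.0, 'opening': 0.09398183171297836}
```

View pics/top0.png

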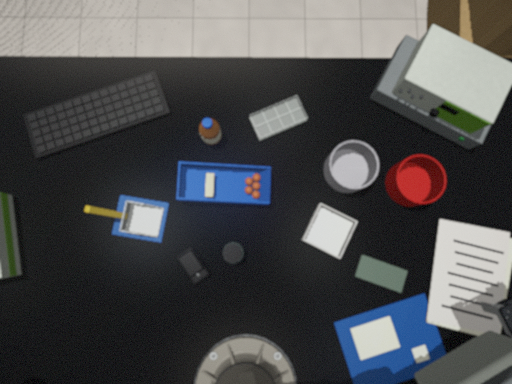

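View pics/scene0.png

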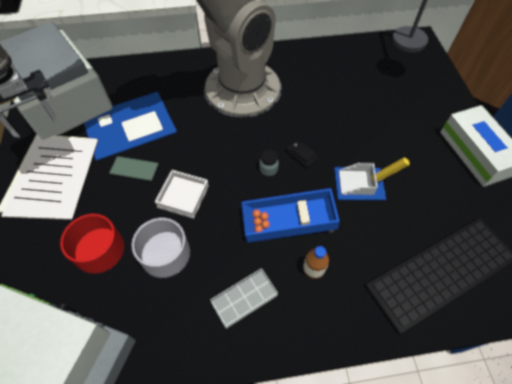

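Top view: the tray is at (225,184), with the cream bar at (209,185) and the brown balls at (253,185). The scoop on its mat is at (140,220), the dish at (330,231), the steel jar at (351,167) and the red look-alike jar at (417,181).
- Bar: could be confused with the white card at (375,338), the dish at (330,231) or the scoop floor at (143,220). I choose (209,185), inside the tray.
- Jar: steel at (351,167) or red at (417,181). I choose steel.

Next I fit poses from the outlines and make the close crop.

```bash
cat > fit.py <<'E'
from h import *
from scipy.optimize import minimize
def box(x,y,z0,z1): return [(a,b,c) for a in(-x/2,x/2) for b in(-y/2,y/2) for c in(z0,z1)]
c6,s6=np.cos(np.radians(6)),np.sin(np.radians(6))
def cyl(r,h): return [(r*np.cos(t),r*np.sin(t),z) for t in np.linspace(0,6.28,40) for z in(0,h)]
def fl(u,n): return (u*c6+n*s6, 20-u*s6+n*c6)
cr=np.array(fl(100,0)); a=np.radians(54)
top=cr+52*np.array([np.cos(a),np.sin(a)])
x0=-130*c6-5
tray=[(x,y,z) for y in(-54,54) for x,z in[(x0,0),(x0,20+45/c6-x0*np.tan(np.radians(6))),(top[0]+6,top[1]-.6),(cr[0],0)]]
si,co=np.sin(np.radians(35)),np.cos(np.radians(35))
scoop=box(100,89,0,2)[:]+[(x,y,42) for x in(-50,0) for y in(-44.5,44.5)]+[(-50,y,45) for y in (-44.5,44.5)]
scoop+=[(-50-125*si+d*co,y,20+125*co+d*si) for d in(-11,11) for y in(-9,9)]
M={'tray':tray,'bar':box(24,70,0,24),'scoop':scoop,'mat':box(150,120,0,4),'jar':cyl(70,90),'dish':box(120,120,0,35)}
def fit(lab,z,x,y,yaw,cams,pitch=0,show=True):
    P=np.array(M[lab])/1000; obs=[]
    for s,m in cams:
        h=cv2.convexHull(np.argwhere(m)[:,::-1].astype(np.int32)); g=np.zeros((384*4,512*4),np.uint8)
        cv2.fillConvexPoly(g,(h*4+2),1); 
        g=cv2.dilate(g,np.ones((5,5),np.uint8)); obs.append((s,g))
    def R(yaw):
        c,s=np.cos(yaw),np.sin(yaw);cp,sp=np.cos(pitch),np.sin(pitch)
        return np.array([[c,-s,0],[s,c,0],[0,0,1]])@np.array([[cp,0,sp],[0,1,0],[-sp,0,cp]])
    def cost(v):
        Q=P@R(v[2]/100).T+[v[0]/1000,v[1]/1000,z]; e=0
        for s,g in obs:
            T=np.linalg.inv(s['cam_to_world']); q=(Q@T[:3,:3].T+T[:3,3])@np.array(s['mtx']).T
            uv=(q[:,:2]/q[:,2:])
            h=cv2.convexHull(np.round((uv*4+2)*16).astype(np.int32)); k=np.zeros_like(g); cv2.fillConvexPoly(k,h,1,cv2.LINE_8,4)
            e+=1-(k&g).sum()/(k|g).sum()
        return e
    best=None
    for dy in(-.15,0,.15):
        v0=np.array([x*1000,y*1000,(yaw+dy)*100]);sx=np.vstack([v0,v0+[6,0,0],v0+[0,6,0],v0+[0,0,10]])
        r=minimize(cost,v0,method='Nelder-Mead',options=dict(initial_simplex=sx,xatol=.1,fatol=1e-4))
        if best is None or r.fun<best.fun: best=r
    v=best.x
    if show: print(lab,'x %.4f y %.4f yaw %.2fdeg'%(v[0]/1000,v[1]/1000,np.degrees(v[2]/100)),'iouerr/cam',round(best.fun/len(obs),3))
    return v
E
cat > m.py <<'E'
from fit import *
S={c:snap(c) for c in('scene','top')}
cv2.imwrite('pics/crop.png',cv2.resize(S['top']['frame'][140:250,75:395,::-1],None,fx=2.4,fy=2.4,interpolation=2))
init=dict(tray=(0,.577,.067,-1.6),mat=(0,.478,.315,-1.75),scoop=(.004,.475,.302,-1.75),jar=(0,.626,-.305,0),dish=(0,.441,-.245,.5),bar=(.0245,.575,.108,-1.6))
for l,(z,x,y,w) in init.items():
    cams=[]
    for c,s in S.items():
        for d in manip.masks_of(c,l):
            m=d['pixels']; 
            cen=np.argwhere(m).mean(0)[::-1]; 
            if np.hypot(*(cen-proj(s,(x,y,z+.02))))<25: cams.append((s,m)); print(l,c,m.sum(),round(d['p'],2));break
    for k in cams: fit(l,z,x,y,w,[k],pitch=np.radians(6) if l=='bar' else 0)
    if len(cams)>1: fit(l,z,x,y,w,cams,pitch=np.radians(6) if l=='bar' else 0)
E
python3 m.py
```

```text
tray scene 3348 0.86
tray top 3070 0.57
tray x 0.5759 y 0.0617 yaw -91.25deg iouerr/cam 0.032
tray x 0.5786 y 0.0640 yaw -92.26deg iouerr/cam 0.035
tray x 0.5777 y 0.0629 yaw -92.43deg iouerr/cam 0.044
mat scene 494 0.81
mat top 656 0.59
mat x 0.4811 y 0.3132 yaw -98.95deg iouerr/cam 0.024
mat x 0.4775 y 0.3196 yaw -99.10deg iouerr/cam 0.027
mat x 0.4795 y 0.3161 yaw -98.77deg iouerr/cam 0.06
scoop scene 1353 0.63
scoop top 1407 0.9
scoop x 0.4768 y 0.3016 yaw -100.76deg iouerr/cam 0.024
scoop x 0.4745 y 0.3064 yaw -100.04deg iouerr/cam 0.032
scoop x 0.4754 y 0.3053 yaw -99.58deg iouerr/cam 0.048
jar scene 2620 0.92
jar top 2244 0.97
jar x 0.6277 y -0.3066 yaw 6.01deg iouerr/cam 0.022
jar x 0.6266 y -0.3020 yaw 9.73deg iouerr/cam 0.026
jar x 0.6273 y -0.3050 yaw 10.58deg iouerr/cam 0.039
dish scene 1719 0.84
dish top 1847 0.95
dish x 0.4439 y -0.2459 yaw 61.66deg iouerr/cam 0.102
dish x 0.4429 y -0.2423 yaw 63.61deg iouerr/cam 0.07
dish x 0.4439 y -0.2431 yaw 63.48deg iouerr/cam 0.089
bar scene 215 0.46
bar top 220 0.61
bar x 0.5759 y 0.1078 yaw -92.62deg iouerr/cam 0.128
bar x 0.5762 y 0.1119 yaw -89.25deg iouerr/cam 0.127
bar x 0.5757 y 0.1101 yaw -92.19deg iouerr/cam 0.183
```

View pics/crop.png

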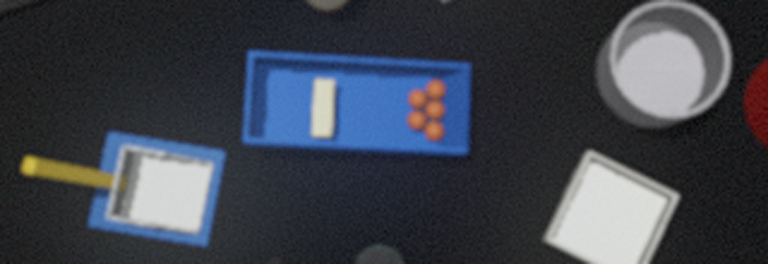

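The crop shows the cream bar at crop (323,107), i.e. top px (209,185), across the tray's upper half with the balls at crop (426,108). The bar choice is confirmed. Next: a planning helper and the reach.

```bash
cat > plan.py <<'E'
from h import *
from scipy.linalg import logm,expm
from scipy.spatial.transform import Rotation as Ro
np.set_printoptions(precision=4,suppress=True)
W=np.radians(-92.2); TC=np.array([.577,.0627,0.02]) # tray yaw, floor centre
Rz=lambda a:Ro.from_euler('z',a).as_matrix()
Ry=lambda a:Ro.from_euler('y',a).as_matrix()
P6=np.radians(6)
def T(R,p): M=np.eye(4);M[:3,:3]=R;M[:3,3]=p;return M
def cur():
    s=manip.read_state(); return T(s['orientation'],s['tcp_pos'])
def rows(A,B,N):
    D=np.linalg.inv(A)@B; L=logm(D).real/N; E=expm(L); w=Ro.from_matrix(E[:3,:3]).as_rotvec()
    print('N',N,'row',E[:3,3].round(5).tolist(),w.round(4).tolist(),'|d| %.4f deg %.2f'%(np.linalg.norm(E[:3,3]),np.degrees(np.linalg.norm(w))))
# bar grasp: tool x = tray y, tool y = tray x, tool z = -n
Rt=Rz(W)@Ry(P6)           # cols: downhill floor dir, tray y, normal
Rb=np.column_stack([Rt[:,1],Rt[:,0],-Rt[:,2]])
# scoop frame -> tool : tool y = scoop y, tool z = (sin35,0,-cos35)
a=np.radians(35); z=np.array([np.sin(a),0,-np.cos(a)]); y=np.array([0,1.,0])
G=T(np.column_stack([np.cross(y,z),y,z]),[-.1045,0,.0978])
E
python3 - <<'E'
from plan import *
b=np.array([.576,.1095,.0249]); A=cur(); n=Rt[:,2]
print(Rb)
rows(A,T(Rb,b+n*.102),24)
E
```

```text
[[ 0.9993 -0.0382  0.004 ]
 [-0.0384 -0.9938  0.1045]
 [ 0.     -0.1045 -0.9945]]
N 24 row [0.01818, -0.02656, 0.0055] [0.0043, 0.001, 0.0195] |d| 0.0326 deg 1.15
```

```bash
python3 -m inch '[[[0.0182,-0.0266,0.0055],[0.0043,0.001,0.0195],0.06],[[0.0182,-0.0266,0.0055],[0.0043,0.001,0.0195],0.06],[[0.0182,-0.0266,0.0055],[0.0043,0.001,0.0195],0.06],[[0.0182,-0.0266,0.0055],[0.0043,0.001,0.0195],0.06],[[0.0182,-0.0266,0.0055],[0.0043,0.001,0.0195],0.06],[[0.0182,-0.0266,0.0055],[0.0043,0.001,0.0195],0.06],[[0.0182,-0.0266,0.0055],[0.0043,0.001,0.0195],0.06],[[0.0182,-0.0266,0.0055],[0.0043,0.001,0.0195],0.06],[[0.0182,-0.0266,0.0055],[0.0043,0.001,0.0195],0.06],[[0.0182,-0.0266,0.0055],[0.0043,0.001,0.0195],0.06],[[0.0182,-0.0266,0.0055],[0.0043,0.001,0.0195],0.06],[[0.0182,-0.0266,0.0055],[0.0043,0.001,0.0195],0.06]]' 30
python3 -m inch '[[[0.0182,-0.0266,0.0055],[0.0043,0.001,0.0195],0.06],[[0.0182,-0.0266,0.0055],[0.0043,0.001,0.0195],0.06],[[0.0182,-0.0266,0.0055],[0.0043,0.001,0.0195],0.06],[[0.0182,-0.0266,0.0055],[0.0043,0.001,0.0195],0.06],[[0.0182,-0.0266,0.0055],[0.0043,0.001,0.0195],0.06],[[0.0182,-0.0266,0.0055],[0.0043,0.001,0.0195],0.06],[[0.0182,-0.0266,0.0055],[0.0043,0.001,0.0195],0.06],[[0.0182,-0.0266,0.0055],[0.0043,0.001,0.0195],0.06],[[0.0182,-0.0266,0.0055],[0.0043,0.001,0.0195],0.06],[[0.0182,-0.0266,0.0055],[0.0043,0.001,0.0195],0.06],[[0.0182,-0.0266,0.0055],[0.0043,0.001,0.0195],0.06],[[0.0182,-0.0266,0.0055],[0.0043,0.001,0.0195],0.06],[[0,0,0],[0,0,0],0.06]]'
python3 - <<'E'
from plan import *
b=np.array([.576,.1095,.0249]); A=cur(); n=Rt[:,2]
rows(A,T(Rb,b+n*.022),4); print(manip.read_state()['joint_positions'])
E
```

```text
time: 3.6
tcp_pos: [0.3873, -0.2392, 0.1669]
orientation: [[0.981, 0.194, -0.004], [0.194, -0.98, 0.053], [0.006, -0.052, -0.999]]
wrist_force: [2.1, -0.6, 0.3]
opening: 0.06
grip_force: 0.0
time: 4.68
tcp_pos: [0.5777, 0.106, 0.1261]
orientation: [[0.999, -0.034, 0.004], [-0.034, -0.994, 0.108], [0.0, -0.108, -0.994]]
wrist_force: [-1.7, 0.5, 0.3]
opening: 0.06
grip_force: 0.0
N 4 row [-0.00047, 0.00183, 0.01974] [-0.0008, 0.0, 0.0011] |d| 0.0198 deg 0.08
[-0.0141  0.3971 -0.2677  1.899  -0.0009  0.8264 -1.8645]
```

```bash
python3 -m inch '[[[-0.0005,0.0018,0.0197],[0,0,0],0.06],[[-0.0005,0.0018,0.0197],[0,0,0],0.06],[[-0.0005,0.0018,0.0197],[0,0,0],0.06],[[-0.0005,0.0018,0.0157],[0,0,0],0.06],[[0,0,0],[0,0,0],0.06]]'
python3 - <<'E'
from plan import *
b=np.array([.576,.1095,.0249]); A=cur(); n=Rt[:,2]
rows(A,T(Rb,b+n*.022),1)
E
```

```text
time: 5.1
tcp_pos: [0.5717, 0.1005, 0.0484]
orientation: [[0.999, -0.038, -0.001], [-0.037, -0.994, 0.104], [-0.005, -0.104, -0.995]]
wrist_force: [-0.9, -0.2, -1.1]
opening: 0.0603
grip_force: 0.0
N 1 row [0.00393, -0.00669, 0.00228] [0.0005, 0.0048, 0.0005] |d| 0.0081 deg 0.28
```

```bash
python3 -m inch '[[[0.004,-0.006,0.001],[0,0.004,0],0.06],[[0,0,0.001],[0,0,0],0.06],[[0,0,0],[0,0,0],0.02],[[0,0,0],[0,0,0],0.02],[[0,0,0],[0,0,0],0.015],[[0,0,0],[0,0,0],0.015],[[0,0,0],[0,0,0],0.015],[[0,0,0],[0,0,0],0.015]]' 30
python3 - <<'E'
from plan import *
A=cur(); b=A[:3,3]
up=A.copy(); up[2,3]+=.1
Rl=np.column_stack([[np.cos(np.radians(-27)),np.sin(np.radians(-27)),0],[np.sin(np.radians(-27)),-np.cos(np.radians(-27)),0],[0,0,-1]])
rows(A,up,4); rows(up,T(Rl,[.4425,-.244,.15]),14)
E
```

```text
time: 5.77
tcp_pos: [0.5778, 0.1067, 0.05]
orientation: [[0.999, -0.038, 0.008], [-0.038, -0.994, 0.105], [0.004, -0.105, -0.994]]
wrist_force: [0.1, -2.1, 3.6]
opening: 0.0239
grip_force: 30.5
N 4 row [9e-05, -0.00262, -0.02486] [-0.0, -0.0, -0.0] |d| 0.0250 deg 0.00
N 14 row [-0.00348, 0.0268, -0.00151] [-0.0074, 0.0014, 0.0309] |d| 0.0271 deg 1.82
```

```bash
python3 -m inch '[[[0,-0.0013,-0.0125],[0,0,0],0.015],[[0,-0.0026,-0.025],[0,0,0],0.015],[[0,-0.0026,-0.025],[0,0,0],0.015],[[0,-0.0026,-0.025],[0,0,0],0.015],[[0,-0.0013,-0.0125],[0,0,0],0.015],[[-0.0035,0.0268,-0.0015],[-0.0074,0.0014,0.0309],0.015],[[-0.0035,0.0268,-0.0015],[-0.0074,0.0014,0.0309],0.015],[[-0.0035,0.0268,-0.0015],[-0.0074,0.0014,0.0309],0.015],[[-0.0035,0.0268,-0.0015],[-0.0074,0.0014,0.0309],0.015],[[-0.0035,0.0268,-0.0015],[-0.0074,0.0014,0.0309],0.015],[[-0.0035,0.0268,-0.0015],[-0.0074,0.0014,0.0309],0.015],[[-0.0035,0.0268,-0.0015],[-0.0074,0.0014,0.0309],0.015],[[-0.0035,0.0268,-0.0015],[-0.0074,0.0014,0.0309],0.015],[[-0.0035,0.0268,-0.0015],[-0.0074,0.0014,0.0309],0.015],[[-0.0035,0.0268,-0.0015],[-0.0074,0.0014,0.0309],0.015],[[-0.0035,0.0268,-0.0015],[-0.0074,0.0014,0.0309],0.015],[[-0.0035,0.0268,-0.0015],[-0.0074,0.0014,0.0309],0.015],[[-0.0035,0.0268,-0.0015],[-0.0074,0.0014,0.0309],0.015],[[-0.0035,0.0268,-0.0015],[-0.0074,0.0014,0.0309],0.015],[[0,0,0],[0,0,0],0.015]]'
python3 -m inch '[[[0,0,0],[0,0,0],0.015],[[0,0,0],[0,0,0],0.015]]'
python3 - <<'E'
from plan import *
A=cur()
c,s=np.cos(np.radians(-27)),np.sin(np.radians(-27))
Rl=np.column_stack([[c,s,0],[s,-c,0],[0,0,-1]])
B=T(Rl,[.4425,-.244,.031]); rows(A,B,5); S=snap('top','bar1.png')
cv2.imwrite('pics/bar1.png',cv2.resize(S['frame'][140:280,200:400,::-1],None,fx=3,fy=3,interpolation=2))
E
```

```text
time: 7.43
tcp_pos: [0.439, -0.2479, 0.1505]
orientation: [[0.888, -0.46, -0.001], [-0.46, -0.888, -0.001], [-0.0, 0.001, -1.0]]
wrist_force: [0.2, -0.4, -1.3]
opening: 0.0238
grip_force: 30.0
time: 7.6
tcp_pos: [0.4422, -0.2433, 0.1503]
orientation: [[0.891, -0.453, 0.001], [-0.453, -0.891, 0.001], [0.0, -0.001, -1.0]]
wrist_force: [0.4, 0.0, -1.2]
opening: 0.0238
grip_force: 30.0
N 5 row [0.0001, 0.00011, 0.02385] [-0.0002, -0.0, 0.0002] |d| 0.0239 deg 0.02
```

```bash
python3 -m inch '[[[0,0,0.03],[0,0,0],0.015],[[0,0,0.03],[0,0,0],0.015],[[0,0,0.03],[0,0,0],0.015],[[0,0,0.02],[0,0,0],0.015],[[0,0,0.01],[0,0,0],0.015],[[0,0,0],[0,0,0],0.015],[[0,0,0],[0,0,0],0.05],[[0,0,0],[0,0,0],0.05],[[0,0,0],[0,0,0],0.05],[[0,0,-0.02],[0,0,0],0.05],[[0,0,-0.03],[0,0,0],0.05],[[0,0,-0.035],[0,0,0],0.06],[[0,0,-0.035],[0,0,0],0.06],[[0,0,-0.03],[0,0,0],0.06],[[0,0,0],[0,0,0],0.06]]'
cat > sc.py <<'E'
from fit import *
acc={}
for k in range(3):
  for c in('scene','top'):
    s=snap(c)
    for l in('scoop','tray'):
        for d in manip.masks_of(c,l):
            m=d['pixels']; z=.004 if l=='scoop' else 0
            x,y=(.4755,.304) if l=='scoop' else (.577,.063)
            if np.hypot(*(np.argwhere(m).mean(0)[::-1]-proj(s,(x,y,.03))))<25:
                v=fit(l,z,x,y,-1.75 if l=='scoop' else -1.6,[(s,m)],show=False); acc.setdefault((l,c),[]).append(v);break
for k,v in acc.items(): print(k,len(v),np.mean(v,0).round(1),np.std(v,0).round(1))
E
python3 sc.py; python3 - <<'E'
from plan import *
S=snap('top');cv2.imwrite('pics/bar2.png',cv2.resize(S['frame'][130:280,200:400,::-1],None,fx=3,fy=3,interpolation=2))
for k in range(2):
  for c in('scene','top'):
    s=snap(c)
    for l in('scoop','scoop_grip','scoop_lip','tray_floor','tray_low_end'):
        for d in manip.pinpoint(c,l)[:1]: print(c,l,np.array(d['xyz']),round(d['p'],2))
E
```

```text
time: 8.9
tcp_pos: [0.4445, -0.245, 0.1866]
orientation: [[0.891, -0.454, 0.009], [-0.454, -0.891, -0.003], [0.009, -0.001, -1.0]]
wrist_force: [1.1, -0.1, 1.1]
opening: 0.0599
grip_force: 0.0
('scoop', 'scene') 3 [ 477.2  301.5 -175.2] [0.1 0.2 0.1]
('tray', 'scene') 3 [ 576.    61.  -158.7] [0.8 0.6 0.6]
('scoop', 'top') 3 [ 475.1  304.9 -173.3] [0.5 0.4 0.3]
('tray', 'top') 3 [ 578.7   65.6 -160.3] [0.2 1.4 0.4]
scene scoop [0.4763 0.3014 0.0029] 0.96
scene scoop_grip [0.4936 0.406  0.0994] 0.89
scene scoop_lip [0.468  0.2573 0.004 ] 0.74
scene tray_floor [0.5747 0.0648 0.0249] 0.61
scene tray_low_end [ 0.5771 -0.0377  0.0055] 0.79
top scoop [0.4755 0.3045 0.0019] 0.94
top scoop_grip [0.4945 0.4054 0.1046] 0.7
top scoop_lip [0.4675 0.2497 0.0012] 0.98
top tray_floor [0.5776 0.0691 0.0177] 0.56
top tray_low_end [ 0.5785 -0.0412  0.007 ] 0.6
scene scoop [0.4808 0.3013 0.0032] 0.82
scene scoop_grip [0.4931 0.402  0.099 ] 0.71
scene scoop_lip [0.4686 0.2577 0.0045] 0.58
scene tray_floor [0.5746 0.0666 0.0185] 0.87
scene tray_low_end [ 0.5784 -0.0358  0.0074] 0.71
top scoop [0.4769 0.3058 0.0015] 0.82
top scoop_grip [0.4975 0.4066 0.1059] 0.63
top scoop_lip [0.4659 0.2508 0.004 ] 0.58
top tray_floor [0.5781 0.0703 0.019 ] 0.62
top tray_low_end [ 0.5768 -0.0381  0.0095] 0.73
```

View pics/bar2.png

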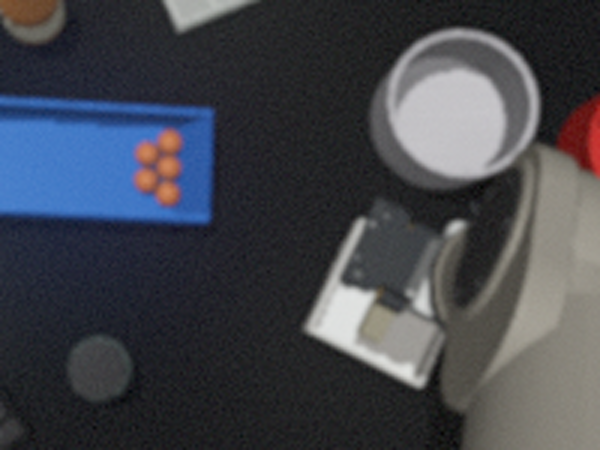

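The crop shows the bar lying free in the dish at crop (378,320), and the five balls undisturbed around crop (158,165). Next is the scoop.

```bash
cat >> plan.py <<'E'
Ts0=T(Rz(np.radians(-99.8)),[.476,.3035,.004])
H=Ts0@G
def path(A,B,N):
    L=logm(np.linalg.inv(A)@B).real/N
    print(np.array([(A@expm(L*k))[:3,3] for k in range(0,N+1,3)]).round(3).tolist())
E
python3 - <<'E'
from plan import *
A=cur(); hov=H@T(np.eye(3),[0,0,-.1]); print(H)
rows(A,hov,28); path(A,hov,28)
M=T(A[:3,:3]@Ro.from_rotvec([0,0,np.radians(0)]).as_matrix(),[.45,.1,.22])
R2=T(hov[:3,:3],[.48,.15,.25])
rows(A,R2,20); path(A,R2,20); rows(R2,hov,9)
E
```

```text
[[ 0.1394  0.9854 -0.0976  0.4938]
 [ 0.8072 -0.1702 -0.5652  0.4065]
 [-0.5736  0.     -0.8192  0.1018]
 [ 0.      0.      0.      1.    ]]
N 28 row [0.01332, -0.02526, -0.0069] [-0.0203, -0.015, -0.0644] |d| 0.0294 deg 3.97
[[0.442, -0.244, 0.18], [0.509, -0.19, 0.199], [0.565, -0.123, 0.211], [0.608, -0.047, 0.218], [0.636, 0.036, 0.219], [0.648, 0.124, 0.216], [0.642, 0.211, 0.21], [0.618, 0.296, 0.202], [0.579, 0.374, 0.194], [0.525, 0.443, 0.186]]
N 20 row [0.00939, -0.01903, -0.00858] [-0.0285, -0.021, -0.0902] |d| 0.0229 deg 5.55
[[0.442, -0.244, 0.18], [0.49, -0.201, 0.204], [0.526, -0.146, 0.221], [0.548, -0.082, 0.233], [0.553, -0.014, 0.24], [0.539, 0.053, 0.244], [0.509, 0.115, 0.247]]
N 9 row [0.03266, -0.00334, -0.01388] [-0.0, 0.0, -0.0] |d| 0.0356 deg 0.00
```

```bash
python3 -m inch '[[[0.0133,-0.0253,-0.0069],[-0.0203,-0.015,-0.0644],0.06],[[0.0133,-0.0253,-0.0069],[-0.0203,-0.015,-0.0644],0.06],[[0.0133,-0.0253,-0.0069],[-0.0203,-0.015,-0.0644],0.06],[[0.0133,-0.0253,-0.0069],[-0.0203,-0.015,-0.0644],0.06],[[0.0133,-0.0253,-0.0069],[-0.0203,-0.015,-0.0644],0.06],[[0.0133,-0.0253,-0.0069],[-0.0203,-0.015,-0.0644],0.06],[[0.0133,-0.0253,-0.0069],[-0.0203,-0.015,-0.0644],0.06],[[0.0133,-0.0253,-0.0069],[-0.0203,-0.015,-0.0644],0.06],[[0.0133,-0.0253,-0.0069],[-0.0203,-0.015,-0.0644],0.06],[[0.0133,-0.0253,-0.0069],[-0.0203,-0.015,-0.0644],0.06],[[0.0133,-0.0253,-0.0069],[-0.0203,-0.015,-0.0644],0.06],[[0.0133,-0.0253,-0.0069],[-0.0203,-0.015,-0.0644],0.06],[[0.0133,-0.0253,-0.0069],[-0.0203,-0.015,-0.0644],0.06],[[0.0133,-0.0253,-0.0069],[-0.0203,-0.015,-0.0644],0.06]]'
python3 -m inch '[[[0.0133,-0.0253,-0.0069],[-0.0203,-0.015,-0.0644],0.06],[[0.0133,-0.0253,-0.0069],[-0.0203,-0.015,-0.0644],0.06],[[0.0133,-0.0253,-0.0069],[-0.0203,-0.015,-0.0644],0.06],[[0.0133,-0.0253,-0.0069],[-0.0203,-0.015,-0.0644],0.06],[[0.0133,-0.0253,-0.0069],[-0.0203,-0.015,-0.0644],0.06],[[0.0133,-0.0253,-0.0069],[-0.0203,-0.015,-0.0644],0.06],[[0.0133,-0.0253,-0.0069],[-0.0203,-0.015,-0.0644],0.06],[[0.0133,-0.0253,-0.0069],[-0.0203,-0.015,-0.0644],0.06],[[0.0133,-0.0253,-0.0069],[-0.0203,-0.015,-0.0644],0.06],[[0.0133,-0.0253,-0.0069],[-0.0203,-0.015,-0.0644],0.06],[[0.0133,-0.0253,-0.0069],[-0.0203,-0.015,-0.0644],0.06],[[0.0133,-0.0253,-0.0069],[-0.0203,-0.015,-0.0644],0.06],[[0.0133,-0.0253,-0.0069],[-0.0203,-0.015,-0.0644],0.06],[[0.0133,-0.0253,-0.0069],[-0.0203,-0.015,-0.0644],0.06],[[0,0,0],[0,0,0],0.06],[[0,0,0],[0,0,0],0.06],[[0,0,0],[0,0,0],0.06]]'
python3 - <<'E'
from plan import *
A=cur(); print(manip.read_state()['joint_positions'])
rows(A,H@T(np.eye(3),[0,0,-.06]),2);rows(A,H,5)
E
```

```text
time: 12.22
tcp_pos: [0.646, 0.0961, 0.2175]
orientation: [[0.873, 0.444, -0.203], [0.387, -0.883, -0.267], [-0.298, 0.154, -0.942]]
wrist_force: [0.5, -0.7, -0.1]
opening: 0.0598
grip_force: 0.0
time: 13.63
tcp_pos: [0.5035, 0.4638, 0.1837]
orientation: [[0.141, 0.985, -0.098], [0.807, -0.172, -0.565], [-0.573, 0.001, -0.819]]
wrist_force: [0.2, -1.0, -0.1]
opening: 0.0598
grip_force: 0.0
[-0.7196  0.8404 -0.4613  1.1694  0.4947  1.8062 -1.3548]
N 2 row [-0.00032, 9e-05, 0.02021] [-0.0003, -0.0001, -0.001] |d| 0.0202 deg 0.06
N 5 row [-0.00013, 4e-05, 0.02008] [-0.0001, -0.0, -0.0004] |d| 0.0201 deg 0.02
```

```bash
python3 -m inch '[[[0,0,0.02],[0,0,0],0.06],[[0,0,0.025],[0,0,0],0.06],[[0,0,0.025],[0,0,0],0.06],[[0,0,0.02],[0,0,0],0.06],[[0,0,0.01],[0,0,0],0.06],[[0,0,0],[0,0,0],0.06],[[0,0,0],[0,0,0],0.03],[[0,0,0],[0,0,0],0.02],[[0,0,0],[0,0,0],0.01],[[0,0,0],[0,0,0],0.01],[[0,0,0],[0,0,0],0.01],[[0,0,0],[0,0,0],0.01],[[0,0,0],[0,0,0],0.01]]' 55
python3 - <<'E'
from plan import *
A=cur(); st=manip.read_state(); print(A, st['wrist_force'],st['torque'],st['joint_positions'])
print('H^-1 A',(np.linalg.inv(H)@A)[:3,3])
E
```

```text
time: 14.72
tcp_pos: [0.4934, 0.4077, 0.1021]
orientation: [[0.141, 0.985, -0.098], [0.807, -0.171, -0.564], [-0.573, 0.0, -0.82]]
wrist_force: [0.0, 1.6, 3.2]
opening: 0.0179
grip_force: 55.0
[[ 0.1407  0.9852 -0.098   0.4934]
 [ 0.8074 -0.1715 -0.5645  0.4077]
 [-0.5729  0.0003 -0.8196  0.1021]
 [ 0.      0.      0.      1.    ]] [0.0176 1.643  3.2417] [ 0.4519 -0.106  -0.0143] [-0.6579  0.8393 -0.4616  1.3696  0.5154  1.6245 -1.3961]
H^-1 A [ 0.0007 -0.0006 -0.0009]
```

```bash
cat >> plan.py <<'E'
A0=np.array([[.1407,.9852,-.098,.4934],[.8074,-.1715,-.5645,.4077],[-.5729,.0003,-.8196,.1021],[0,0,0,1]])
A0[:3,:3]=Ro.from_matrix(A0[:3,:3]).as_matrix()
yw=np.arctan2(-A0[0,1],A0[1,1]); ex=np.array([np.cos(yw),np.sin(yw)]); ey=np.array([-ex[1],ex[0]])
o=Ts0[:2,3]; o=o+ey*(ey@(A0[:2,3]-o))
Ts0=T(Rz(yw),[*o,.004]); G=np.linalg.inv(Ts0)@A0
# tray: crease C, yaw W2
W2=np.radians(-91.4); CR=np.array([.5752,-.0365,.0095])
def trayscoop(u,h,rel,lat=0):
    """tool pose: lip u uphill of crease (along floor), h above floor, scoop nose-up by rel deg relative to the floor"""
    F=Rz(W2)@Ry(P6)
    lip=CR+F@np.array([-u,lat,h])
    R=F@Ry(-np.radians(rel))
    return T(R,lip-R@np.array([.05,0,0]))@G
def lipnow():
    S=cur()@np.linalg.inv(G); l=S@np.array([.05,0,0,1]); F=Rz(W2)@Ry(P6)
    d=F.T@(l[:3]-CR); pit=np.degrees(np.arcsin(S[2,0]))
    print('lip u %.1f lat %.1f h %.1f mm, rel %.1f deg, yawerr %.2f'%(-d[0]*1e3,d[1]*1e3,d[2]*1e3,pit+6,np.degrees(np.arctan2(S[1,0],S[0,0])-W2)),'lip',l[:3])
E
python3 - <<'E'
from plan import *
print(G); lipnow(); A=cur(); U=A.copy(); U[2,3]+=.12
rows(A,U,5); B=trayscoop(.075,.09,-1.5); print(B); rows(U,B,12); path(U,B,12)
E
```

```text
[[-0.8196 -0.      0.5729 -0.1056]
 [ 0.0002  1.      0.0002  0.    ]
 [-0.5729  0.0003 -0.8196  0.0981]
 [ 0.      0.      0.      1.    ]]
lip u 285.9 lat -115.6 h -35.6 mm, rel 6.0 deg, yawerr -8.47 lip [0.4667 0.2543 0.004 ]
N 5 row [-0.01375, 1e-05, -0.01967] [0.0, -0.0, -0.0] |d| 0.0240 deg 0.00
[[ 0.0219  0.9997 -0.011   0.5802]
 [ 0.8871 -0.0245 -0.4609  0.1701]
 [-0.4611  0.0003 -0.8874  0.2244]
 [ 0.      0.      0.      1.    ]]
N 12 row [-0.01627, 0.00927, 0.00974] [-0.0064, 0.0109, -0.0105] |d| 0.0211 deg 0.94
[[0.493, 0.408, 0.222], [0.512, 0.347, 0.225], [0.532, 0.287, 0.227], [0.555, 0.228, 0.227], [0.58, 0.17, 0.224]]
```

```bash
python3 -m inch '[[[-0.0069,0,-0.0098],[0,0,0],0.01],[[-0.0137,0,-0.0197],[0,0,0],0.01],[[-0.0137,0,-0.0197],[0,0,0],0.01],[[-0.0137,0,-0.0197],[0,0,0],0.01],[[-0.0137,0,-0.0197],[0,0,0],0.01],[[-0.0069,0,-0.0098],[0,0,0],0.01],[[0,0,0],[0,0,0],0.01]]' 60
python3 -m inch '[[[-0.0163,0.0093,0.0097],[-0.0064,0.0109,-0.0105],0.01],[[-0.0163,0.0093,0.0097],[-0.0064,0.0109,-0.0105],0.01],[[-0.0163,0.0093,0.0097],[-0.0064,0.0109,-0.0105],0.01],[[-0.0163,0.0093,0.0097],[-0.0064,0.0109,-0.0105],0.01],[[-0.0163,0.0093,0.0097],[-0.0064,0.0109,-0.0105],0.01],[[-0.0163,0.0093,0.0097],[-0.0064,0.0109,-0.0105],0.01],[[-0.0163,0.0093,0.0097],[-0.0064,0.0109,-0.0105],0.01],[[-0.0163,0.0093,0.0097],[-0.0064,0.0109,-0.0105],0.01],[[-0.0163,0.0093,0.0097],[-0.0064,0.0109,-0.0105],0.01],[[-0.0163,0.0093,0.0097],[-0.0064,0.0109,-0.0105],0.01],[[-0.0163,0.0093,0.0097],[-0.0064,0.0109,-0.0105],0.01],[[-0.0163,0.0093,0.0097],[-0.0064,0.0109,-0.0105],0.01],[[0,0,0],[0,0,0],0.01],[[0,0,0],[0,0,0],0.01],[[0,0,0],[0,0,0],0.01]]'
python3 - <<'E'
from plan import *
A=cur(); lipnow(); B=trayscoop(.075,.02,-1.5); rows(A,B,4)
st=manip.read_state(); print(st['joint_positions'],st['torque'],st['wrist_force'])
for c in('scene','top'):
    s=snap(c,c+'2.png')
    for l in('scoop_lip','scoop','tray_low_end'):
        for d in manip.pinpoint(c,l)[:2]: print(c,l,np.array(d['xyz']),round(d['p'],2))
a=cv2.imread('pics/scene2.png')[130:280,200:400];b=cv2.imread('pics/top2.png')[120:270,150:350]
cv2.imwrite('pics/c2.png',cv2.resize(np.hstack([a,b]),None,fx=2,fy=2,interpolation=2))
S=A@np.linalg.inv(G)
for c in('scene','top'):
    s=snap(c); print(c,[proj(s,(S@np.array([.05,y,0,1]))[:3]).round(1).tolist() for y in(-.0445,.0445)])
E
```

```text
time: 15.3
tcp_pos: [0.4939, 0.4085, 0.225]
orientation: [[0.143, 0.985, -0.096], [0.809, -0.172, -0.562], [-0.57, 0.002, -0.822]]
wrist_force: [0.1, -0.4, -2.9]
opening: 0.0175
grip_force: 60.0
time: 16.55
tcp_pos: [0.58, 0.1703, 0.224]
orientation: [[0.022, 1.0, -0.012], [0.887, -0.025, -0.461], [-0.461, -0.001, -0.887]]
wrist_force: [-0.8, 0.5, -2.1]
opening: 0.0178
grip_force: 60.0
lip u 75.1 lat -0.5 h 89.6 mm, rel -1.5 deg, yawerr -0.03 lip [0.5763 0.0288 0.1064]
N 4 row [0.00955, 7e-05, 0.01452] [-0.0003, 0.0001, 0.0] |d| 0.0174 deg 0.02
[-0.2637  0.4955 -0.4778  1.6273  0.5665  1.4547 -0.9327] [ 0.833  -0.0696 -0.0607] [-0.8153  0.5012 -2.053 ]
scene scoop_lip [0.5768 0.0303 0.1032] 0.97
scene scoop_lip [ 0.4382 -0.2399  0.0051] 0.43
scene scoop [0.5789 0.0793 0.1128] 0.69
scene tray_low_end [ 0.574  -0.0358  0.0045] 0.89
top scoop_lip [0.5748 0.0249 0.1055] 0.98
top scoop [0.5775 0.0798 0.1139] 0.91
top tray_low_end [ 0.5786 -0.0381  0.0079] 0.76
scene [[276.2, 190.8], [281.1, 218.7]]
top [[235.1, 196.0], [236.2, 164.1]]
```

View pics/c2.png

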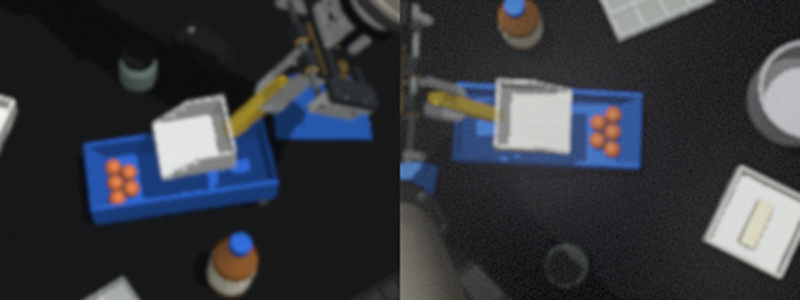

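The picture (scene left, top right) shows the scoop held straight over the tray's middle at (195,140) and (535,115). The balls at (122,180) and (607,130) are untouched, and the bar lies in the dish at (757,222). The measured lip agrees with my prediction, so I lower it.

```bash
python3 -m inch '[[[0.0096,0,0.0145],[0,0,0],0.01],[[0.0096,0,0.0145],[0,0,0],0.01],[[0.0096,0,0.0145],[0,0,0],0.01],[[0.0096,0,0.0145],[0,0,0],0.01],[[0.0040,0,0.0061],[0,0,0],0.01],[[0.0026,0,0.0041],[0,0,0],0.01],[[0,0,0],[0,0,0],0.01],[[0,0,0],[0,0,0],0.01]]'
python3 - <<'E'
from plan import *
lipnow(); A=cur(); st=manip.read_state(); print(st['wrist_force'],st['torque'])
B=trayscoop(.06,.001,-1.5);rows(A,B,2)
E
```

```text
time: 17.72
tcp_pos: [0.5809, 0.1786, 0.1437]
orientation: [[0.023, 1.0, -0.011], [0.887, -0.025, -0.461], [-0.461, 0.001, -0.887]]
wrist_force: [-0.4, 0.2, -2.0]
opening: 0.0178
grip_force: 60.0
lip u 75.0 lat 0.4 h 8.8 mm, rel -1.5 deg, yawerr -0.03 lip [0.5774 0.0371 0.0261]
[-0.3913  0.2282 -1.9943] [ 0.7785 -0.0707 -0.0107]
N 2 row [-0.00409, -0.00023, 0.00738] [-0.0, 0.0001, -0.0003] |d| 0.0084 deg 0.02
```

```bash
python3 -m inch '[[[-0.0041,-0.0002,0.0074],[0,0,0],0.01],[[-0.0041,-0.0002,0.0074],[0,0,0],0.01],[[0,0,0],[0,0,0],0.01],[[0,0,0],[0,0,0],0.01]]'
python3 - <<'E'
from plan import *
lipnow(); A=cur(); st=manip.read_state(); print(st['wrist_force'],st['torque'])
B=trayscoop(.03,.0007,-1.5);rows(A,B,6)
E
```

```text
time: 18.05
tcp_pos: [0.5801, 0.1633, 0.1343]
orientation: [[0.024, 1.0, -0.012], [0.887, -0.026, -0.461], [-0.462, 0.001, -0.887]]
wrist_force: [0.2, 0.0, -2.5]
opening: 0.0179
grip_force: 60.0
lip u 58.7 lat -0.3 h 1.2 mm, rel -1.5 deg, yawerr -0.10 lip [0.5764 0.0218 0.0168]
[ 0.2269  0.0077 -2.5242] [ 0.7885 -0.1174  0.0038]
N 6 row [-0.00397, 1e-05, 0.0027] [-0.0001, 0.0001, -0.0003] |d| 0.0048 deg 0.02
```

```bash
for i in 1; do python3 -m inch '[[[0.0003,0,0.0004],[0,0,0],0.01],[[0,0,0],[0,0,0],0.01]]' | grep wrist; python3 -m inch '[[[0.0003,0,0.0004],[0,0,0],0.01],[[0,0,0],[0,0,0],0.01]]'| grep wrist; python3 -m inch '[[[0.0003,0,0.0004],[0,0,0],0.01],[[0,0,0],[0,0,0],0.01]]'| grep wrist; done
python3 - <<'E'
from plan import *
lipnow(); st=manip.read_state(); print(st['wrist_force'],st['torque'])
E
```

```text
wrist_force: [-0.1, 0.9, -1.9]
wrist_force: [0.5, 0.5, -0.5]
wrist_force: [0.2, 2.8, 4.1]
lip u 60.3 lat 0.0 h -0.3 mm, rel -1.5 deg, yawerr -0.01 lip [0.5767 0.0235 0.0155]
[0.2049 2.7947 4.1366] [ 0.0331  0.037  -0.1336]
```

```bash
python3 -m inch '[[[-0.0003,0,-0.0004],[0,0,0],0.01],[[-0.0042,0,0.0028],[0,0,0],0.01],[[-0.0042,0,0.0028],[0,0,0],0.01],[[-0.0042,0,0.0028],[0,0,0],0.01],[[-0.0042,0,0.0028],[0,0,0],0.01],[[-0.0042,0,0.0028],[0,0,0],0.01],[[-0.0042,0,0.0028],[0,0,0],0.01],[[0,0,0],[0,0,0],0.01]]'
python3 - <<'E'
from plan import *
lipnow(); st=manip.read_state(); print(st['wrist_force'],st['torque']); A=cur(); B=trayscoop(.015,.0002,-1.5); rows(A,B,4)
s=snap('top','t3.png'); b=cv2.imread('pics/top2.png')
s2=snap('scene')
cv2.imwrite('pics/c3.png',cv2.resize(np.hstack([s2['frame'][170:270,220:350,::-1],s['frame'][140:240,180:310,::-1]]),None,fx=3,fy=3,interpolation=2))
E
```

```text
time: 19.22
tcp_pos: [0.5793, 0.133, 0.1299]
orientation: [[0.023, 1.0, -0.012], [0.887, -0.026, -0.462], [-0.462, 0.001, -0.887]]
wrist_force: [0.5, -1.1, -2.2]
opening: 0.0177
grip_force: 60.0
lip u 28.1 lat -0.3 h -0.0 mm, rel -1.5 deg, yawerr -0.10 lip [ 0.5756 -0.0085  0.0124]
[ 0.5426 -1.0656 -2.1943] [ 0.5213 -0.2436  0.1023]
N 4 row [-0.0028, 1e-05, 0.00175] [-0.0001, 0.0002, -0.0004] |d| 0.0033 deg 0.03
```

View pics/c3.png

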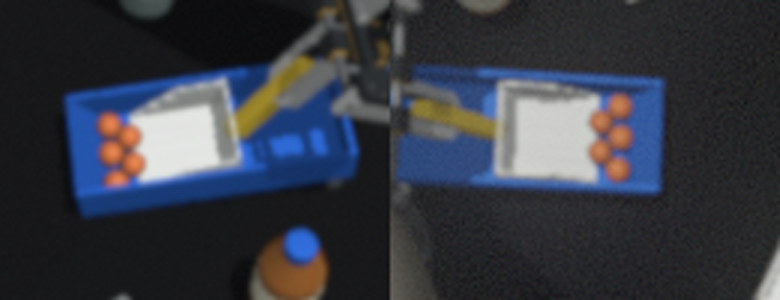

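The crop (scene left, top right) shows the lip at the balls: the pair at (600,122) and (600,152), the three at (618,105), (620,137) and (618,170). The row of three sits slightly towards the robot side of the scoop's middle, so I shift 1.5 mm that way and push on.

```bash
python3 -m inch '[[[-0.0021,-0.0015,0.0014],[0,0,0],0.01],[[-0.0021,0,0.0014],[0,0,0],0.01],[[-0.0021,0,0.0014],[0,0,0],0.01],[[-0.0021,0,0.0014],[0,0,0],0.01],[[0,0,0],[0,0,0],0.01]]'
python3 -m inch '[[[-0.0021,0,0.0014],[0,0,0],0.01],[[-0.0021,0,0.0014],[0,0,0],0.01],[[-0.0021,0,0.0014],[0,0,0],0.01],[[0,0,0],[0,0,0],0.01]]'
python3 - <<'E'
from plan import *
lipnow(); st=manip.read_state(); print(st['wrist_force'],st['torque'])
E
```

```text
time: 19.73
tcp_pos: [0.5775, 0.1239, 0.1288]
orientation: [[0.023, 1.0, -0.011], [0.887, -0.025, -0.461], [-0.461, 0.001, -0.887]]
wrist_force: [0.7, 0.8, 1.0]
opening: 0.0172
grip_force: 60.0
time: 20.07
tcp_pos: [0.5774, 0.1166, 0.1281]
orientation: [[0.023, 1.0, -0.011], [0.887, -0.025, -0.461], [-0.461, 0.001, -0.887]]
wrist_force: [0.7, 2.7, 3.6]
opening: 0.0175
grip_force: 60.0
lip u 11.7 lat -1.6 h -0.2 mm, rel -1.5 deg, yawerr -0.04 lip [ 0.5739 -0.0248  0.0105]
[0.6759 2.7437 3.5685] [ 0.4539 -0.2916  0.0673]
```

```bash
python3 -m inch '[[[-0.0017,0,0.0009],[0,0,0],0.01],[[-0.0017,0,0.0010],[0,0,0],0.01],[[-0.0017,0,0.0011],[0,0,0],0.01],[[0,0,0],[0,0,0],0.01]]'
python3 -m inch '[[[-0.0017,0,0.0010],[0,0,0],0.01],[[0,0,0],[0,0,0],0.01]]'
python3 - <<'E'
from plan import *
lipnow(); st=manip.read_state(); print(st['wrist_force'],st['torque'])
s=snap('top'); s2=snap('scene')
cv2.imwrite('pics/c4.png',cv2.resize(np.hstack([s2['frame'][170:270,220:350,::-1],s['frame'][140:240,180:310,::-1]]),None,fx=3,fy=3,interpolation=2))
E
```

```text
time: 20.4
tcp_pos: [0.5773, 0.1111, 0.1277]
orientation: [[0.023, 1.0, -0.011], [0.887, -0.025, -0.46], [-0.461, 0.001, -0.888]]
wrist_force: [1.0, 4.9, 1.9]
opening: 0.0177
grip_force: 60.0
time: 20.57
tcp_pos: [0.5772, 0.1092, 0.1276]
orientation: [[0.022, 1.0, -0.011], [0.887, -0.025, -0.46], [-0.46, 0.001, -0.888]]
wrist_force: [0.2, 4.2, 2.7]
opening: 0.0179
grip_force: 60.0
lip u 4.3 lat -1.6 h -0.1 mm, rel -1.5 deg, yawerr -0.02 lip [ 0.5738 -0.0322  0.0099]
[0.204  4.2315 2.6539] [ 1.1052 -0.32    0.1175]
```

View pics/c4.png

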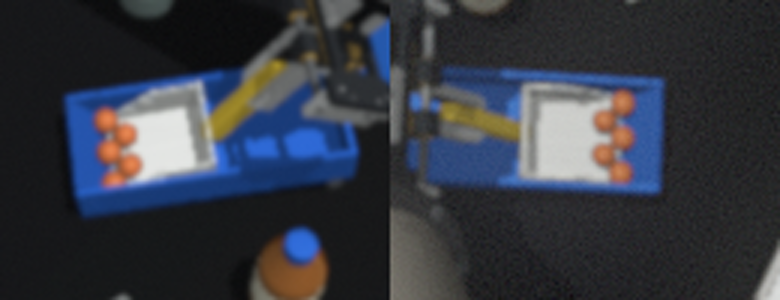

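The pair, at top-crop (605,121) and (604,153), is on the scoop floor. The three at x≈622 are at the lip, all within the side walls. I push the last few mm, watching the force.

```bash
python3 -m inch '[[[-0.0009,0,0.0005],[0,0,0],0.01],[[-0.0008,0,0.0005],[0,0,0],0.01],[[0,0,0],[0,0,0],0.01]]' | grep force
python3 -m inch '[[[-0.0009,0,0.0005],[0,0,0],0.01],[[0,0,0],[0,0,0],0.01]]' | grep force
python3 -m inch '[[[-0.0009,0,0.0005],[0,0,0],0.01],[[0,0,0],[0,0,0],0.01]]'| grep force
python3 - <<'E'
from plan import *
lipnow(); st=manip.read_state(); print(st['wrist_force'],st['torque'])
for k in range(2):
  for c in('top','scene'):
    s=snap(c)
    for d in manip.pinpoint(c,'ball0')[:6]:
        F=Rz(W2)@Ry(P6); q=F.T@(np.array(d['xyz'])-CR)*1e3; print(c,q.round(1),round(d['p'],2))
E
```

```text
wrist_force: [1.0, 4.8, 2.3]
grip_force: 60.0
wrist_force: [0.3, 4.1, -1.0]
grip_force: 60.0
wrist_force: [-0.5, 4.0, -0.0]
grip_force: 60.0
lip u 0.0 lat -1.8 h 0.2 mm, rel -1.5 deg, yawerr -0.04 lip [ 0.5734 -0.0365  0.0097]
[-0.5067  3.9693 -0.0035] [ 1.7181 -0.2469 -0.0145]
top [-2.4 31.7 16.5] 0.61
top [-17.7  15.7  13.7] 0.5
top [-7.   1.7 19.4] 0.45
top [-22.9 -19.1  19.1] 0.4
top [-10.2 -40.   21.3] 0.37
scene [-6.1  0.4 19.8] 0.56
scene [-23.4  14.1  16.9] 0.48
scene [ -5.  -37.4  16.1] 0.44
scene [-3.4 29.7 20. ] 0.4
scene [-18.3 -18.9  17.7] 0.37
top [ 364.8 -248.9   26.5] 0.64
top [-20.6 -20.5  18. ] 0.61
top [-5.4 -0.2 18.4] 0.55
top [ -64.  -200.   -18.3] 0.51
top [ -9.7 -38.5  19.5] 0.5
top [-21.9  18.3  15.9] 0.44
scene [-4.  31.7 17.9] 0.61
scene [-2.6  0.5 20.3] 0.56
scene [-24.3  13.7  16.2] 0.49
scene [-18.2 -16.1  14.9] 0.38
```

```bash
python3 - <<'E'
from plan import *
A=cur(); tan=np.tan(np.radians(60)); L=-.0018
def pose(t): h=.0005+.0385*t; return trayscoop(.0008-h/tan,h,-1.5+22.5*t,L)
rows(A,pose(.25),3);rows(pose(.25),pose(.5),3);rows(pose(.5),pose(.75),3);rows(pose(.75),pose(1),3)
U=pose(1).copy();U[2,3]+=.1;rows(pose(1),U,4);print(manip.read_state()['joint_positions'])
E
```

```text
N 3 row [0.00223, -4e-05, 0.00071] [-0.0001, -0.0327, -0.0002] |d| 0.0023 deg 1.87
N 3 row [0.00201, -0.0, 0.00122] [-0.0, -0.0327, -0.0] |d| 0.0023 deg 1.87
N 3 row [0.00191, -0.0, 0.00157] [-0.0, -0.0327, -0.0] |d| 0.0025 deg 1.88
N 3 row [0.00184, -0.0, 0.00192] [-0.0, -0.0327, -0.0] |d| 0.0027 deg 1.88
N 4 row [-0.01914, 1e-05, -0.01608] [-0.0, -0.0, 0.0] |d| 0.0250 deg 0.00
[-0.1964  0.548  -0.443   1.7793  0.6403  1.2541 -0.9684]
```

```bash
python3 -m inch '[[[0.0022,0,0.0007],[0,-0.0327,0],0.01],[[0.0022,0,0.0007],[0,-0.0327,0],0.01],[[0.0022,0,0.0007],[0,-0.0327,0],0.01],[[0.0020,0,0.0012],[0,-0.0327,0],0.01],[[0.0020,0,0.0012],[0,-0.0327,0],0.01],[[0.0020,0,0.0012],[0,-0.0327,0],0.01],[[0,0,0],[0,0,0],0.01],[[0,0,0],[0,0,0],0.01]]'
python3 - <<'E'
from plan import *
lipnow(); st=manip.read_state(); print(st['wrist_force'],st['torque'])
s=snap('top'); s2=snap('scene')
cv2.imwrite('pics/c5.png',cv2.resize(np.hstack([s2['frame'][170:270,220:350,::-1],s['frame'][140:240,180:310,::-1]]),None,fx=3,fy=3,interpolation=2))
E
```

```text
time: 22.32
tcp_pos: [0.5769, 0.1129, 0.1153]
orientation: [[0.019, 1.0, -0.016], [0.78, -0.024, -0.626], [-0.626, -0.001, -0.78]]
wrist_force: [0.4, -0.1, -4.4]
opening: 0.0177
grip_force: 60.0
lip u -10.4 lat -2.0 h 19.3 mm, rel 9.8 deg, yawerr 0.01 lip [ 0.5729 -0.0488  0.0276]
[ 0.3811 -0.0595 -4.436 ] [ 1.6814 -0.0594 -0.0016]
```

View pics/c5.png

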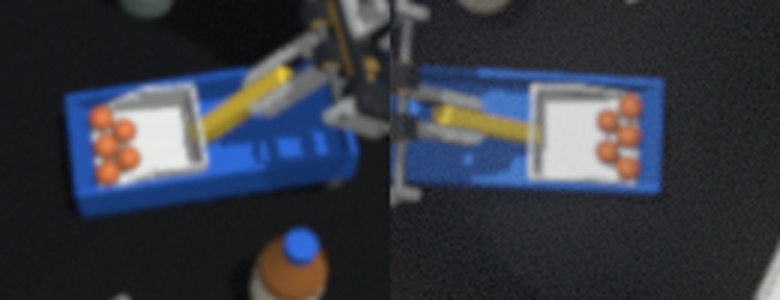

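All five balls ride on the scoop (about 2.2 N more weight): the three at (630,105), (629,135) and (628,167), the pair at (609,121) and (608,152). They have not rolled back yet at this small tilt, so I tilt further.

```bash
python3 -m inch '[[[0.0019,0,0.0016],[0,-0.0327,0],0.01],[[0.0019,0,0.0016],[0,-0.0327,0],0.01],[[0.0019,0,0.0016],[0,-0.0327,0],0.01],[[0.0018,0,0.0019],[0,-0.0327,0],0.01],[[0.0018,0,0.0019],[0,-0.0327,0],0.01],[[0.0018,0,0.0019],[0,-0.0327,0],0.01],[[0,0,0],[0,0,0],0.01],[[0,0,0],[0,0,0],0.01],[[0,0,0],[0,0,0],0.01]]'
python3 - <<'E'
from plan import *
lipnow(); st=manip.read_state(); print(st['wrist_force'],st['torque'],st['joint_positions'])
Si=np.linalg.inv(cur()@np.linalg.inv(G))
for c in('top','scene'):
    s=snap(c)
    for d in manip.pinpoint(c,'ball0')[:6]:
        print(c,(Si@np.array([*d['xyz'],1]))[:3]*1e3,round(d['p'],2))
E
```

```text
time: 23.17
tcp_pos: [0.5773, 0.1134, 0.1008]
orientation: [[0.017, 1.0, -0.019], [0.644, -0.025, -0.765], [-0.765, 0.001, -0.644]]
wrist_force: [1.1, -0.6, -3.4]
opening: 0.0176
grip_force: 60.0
lip u -21.8 lat -1.6 h 39.2 mm, rel 21.0 deg, yawerr -0.05 lip [ 0.5729 -0.0622  0.0462]
[ 1.0661 -0.5722 -3.4381] [ 1.8602 -0.0906 -0.022 ] [-0.4317  0.7532 -0.3357  1.6816  0.7938  1.536  -1.1571]
top [ 69.3704 214.2273 -52.27  ] 0.68
top [-33.0815 -13.3874  19.086 ] 0.57
top [-11.6969  29.7949  11.4911] 0.55
top [-33.6905  16.4444  13.1336] 0.54
top [-14.7741 -32.3232  15.2292] 0.52
top [-19.1296   2.4946  13.176 ] 0.49
scene [-12.395   29.6676  13.1271] 0.54
scene [-16.32   -31.2178   8.3963] 0.51
scene [-34.8772  14.2785  18.9379] 0.5
scene [-13.613   -0.3047  18.4296] 0.42
scene [-32.6805 -12.5437  13.6992] 0.37
```

All balls have rolled back into the scoop (x from -12 to -35 in its frame). Next I lift and carry them.

```bash
cat >> plan.py <<'E'
def lippose(lip,up,yaw=W2):
    R=Rz(yaw)@Ry(-np.radians(up)); return T(R,np.array(lip)-R@np.array([.05,0,0]))@G
E
python3 -m inch '[[[-0.0096,0,-0.0080],[0,0,0],0.01],[[-0.0191,0,-0.0161],[0,0,0],0.01],[[-0.0191,0,-0.0161],[0,0,0],0.01],[[-0.0191,0,-0.0161],[0,0,0],0.01],[[-0.0191,0,-0.0161],[0,0,0],0.01],[[-0.0096,0,-0.0080],[0,0,0],0.01],[[0,0,0],[0,0,0],0.01],[[0,0,0],[0,0,0],0.01]]'
python3 - <<'E'
from plan import *
lipnow(); A=cur(); st=manip.read_state(); print(st['wrist_force'],st['torque'],st['joint_positions'])
B=lippose([.627,-.275,.15],15); rows(A,B,12); path(A,B,12)
C=lippose([.627,-.275,.108],1); rows(B,C,6)
E
```

```text
time: 24.03
tcp_pos: [0.5772, 0.1133, 0.2259]
orientation: [[0.017, 1.0, -0.018], [0.644, -0.025, -0.765], [-0.765, 0.001, -0.644]]
wrist_force: [0.0, -0.1, -4.7]
opening: 0.018
grip_force: 60.0
lip u -8.8 lat -1.8 h 163.6 mm, rel 20.9 deg, yawerr -0.07 lip [ 0.5728 -0.0623  0.1713]
[ 0.0293 -0.0757 -4.6793] [ 1.9551 -0.1208 -0.031 ] [-0.4196  0.598  -0.3516  1.6345  0.7531  1.6774 -1.0231]
N 12 row [-0.00996, 0.00495, 0.01462] [0.0, -0.0001, -0.0001] |d| 0.0184 deg 0.01
[[0.577, 0.113, 0.226], [0.591, 0.06, 0.221], [0.604, 0.007, 0.215], [0.618, -0.046, 0.21], [0.631, -0.099, 0.204]]
N 6 row [-0.00208, -0.0, 0.00227] [0.0, 0.0407, 0.0] |d| 0.0031 deg 2.33
```

```bash
python3 -m inch '[[[-0.0033,0.0016,0.0049],[0,0,0],0.01],[[-0.0066,0.0033,0.0097],[0,0,0],0.01],[[-0.01,0.005,0.0146],[0,0,0],0.01],[[-0.01,0.005,0.0146],[0,0,0],0.01],[[-0.01,0.005,0.0146],[0,0,0],0.01],[[-0.01,0.005,0.0146],[0,0,0],0.01],[[-0.01,0.005,0.0146],[0,0,0],0.01],[[-0.01,0.005,0.0146],[0,0,0],0.01],[[-0.01,0.005,0.0146],[0,0,0],0.01],[[-0.01,0.005,0.0146],[0,0,0],0.01],[[-0.01,0.005,0.0146],[0,0,0],0.01],[[-0.008,0.004,0.0117],[0,0,0],0.01],[[-0.006,0.003,0.0088],[0,0,0],0.01],[[-0.004,0.002,0.0058],[0,0,0],0.01],[[-0.002,0.001,0.0029],[0,0,0],0.01],[[0,0,0],[0,0,0],0.01],[[0,0,0],[0,0,0],0.01]]'
python3 - <<'E'
from plan import *
lipnow(); A=cur(); st=manip.read_state(); print(st['wrist_force'],st['torque'],st['joint_positions'])
for c in('top','scene'):
    s=snap(c)
    for l in('scoop_lip','jar_rim','scoop'):
        for d in manip.pinpoint(c,l)[:2]: print(c,l,np.array(d['xyz']),round(d['p'],2))
    print(c,'balls',[np.array(d['xyz']).round(3).tolist() for d in manip.pinpoint(c,'ball0')[:6]])
C=lippose([.627,-.275,.107],1); D=lippose([.627,-.275,.1],-14); E=lippose([.627,-.278,.095],-45)
rows(A,C,6); rows(C,D,8); rows(D,E,7)
E
```

```text
time: 25.45
tcp_pos: [0.6318, -0.0985, 0.2047]
orientation: [[0.016, 1.0, -0.018], [0.644, -0.024, -0.765], [-0.765, 0.0, -0.644]]
wrist_force: [0.2, 0.5, -4.1]
opening: 0.0177
grip_force: 60.0
lip u -220.3 lat 58.2 h 164.5 mm, rel 21.0 deg, yawerr -0.00 lip [ 0.6276 -0.2741  0.1501]
[ 0.2482  0.4698 -4.0644] [ 1.9075 -0.1339  0.0112] [-0.1637  0.5607 -0.2561  1.7411  0.9106  1.4416 -0.8457]
top scoop_lip [ 0.626  -0.2741  0.1475] 0.55
top scoop_lip [ 0.7888 -0.0979  0.0021] 0.55
top jar_rim [ 0.5848 -0.4883  0.0918] 0.9
top jar_rim [ 0.6315 -0.3064  0.0912] 0.83
top scoop [ 0.6266 -0.2233  0.1334] 0.8
top balls [[0.612, -0.189, 0.145], [0.626, -0.278, 0.146], [0.631, -0.206, 0.146], [0.657, -0.209, 0.145], [0.596, -0.202, 0.15], [0.646, -0.19, 0.144]]
scene scoop_lip [ 0.6255 -0.2715  0.1481] 0.91
scene scoop_lip [ 0.6564 -0.2075  0.1497] 0.64
scene jar_rim [ 0.5887 -0.4936  0.0873] 0.95
scene jar_rim [ 0.6254 -0.3074  0.0907] 0.67
scene scoop [ 0.6291 -0.2243  0.1382] 0.82
scene balls [[0.658, -0.209, 0.146], [0.63, -0.208, 0.149], [0.598, -0.206, 0.142], [0.643, -0.187, 0.145], [0.619, -0.191, 0.141]]
N 6 row [-0.00204, -9e-05, 0.00251] [0.0, 0.0406, -0.0] |d| 0.0032 deg 2.33
N 8 row [-0.00516, 0.0, -0.00148] [0.0, 0.0327, 0.0] |d| 0.0054 deg 1.88
N 7 row [-0.01364, 1e-05, -0.00423] [0.0, 0.0773, 0.0] |d| 0.0143 deg 4.43
```

```bash
python3 -m inch '[[[-0.002,0,0.0025],[0,0.0406,0],0.01],[[-0.002,0,0.0025],[0,0.0406,0],0.01],[[-0.002,0,0.0025],[0,0.0406,0],0.01],[[-0.002,0,0.0025],[0,0.0406,0],0.01],[[-0.002,0,0.0025],[0,0.0406,0],0.01],[[-0.002,0,0.0025],[0,0.0406,0],0.01],[[-0.0052,0,-0.0015],[0,0.0327,0],0.01],[[-0.0052,0,-0.0015],[0,0.0327,0],0.01],[[-0.0052,0,-0.0015],[0,0.0327,0],0.01],[[-0.0052,0,-0.0015],[0,0.0327,0],0.01],[[-0.0052,0,-0.0015],[0,0.0327,0],0.01],[[-0.0052,0,-0.0015],[0,0.0327,0],0.01],[[-0.0052,0,-0.0015],[0,0.0327,0],0.01],[[-0.0052,0,-0.0015],[0,0.0327,0],0.01],[[0,0,0],[0,0,0],0.01],[[0,0,0],[0,0,0],0.01],[[0,0,0],[0,0,0],0.01],[[0,0,0],[0,0,0],0.01]]'
python3 -m inch '[[[-0.0136,0,-0.0042],[0,0.0773,0],0.01],[[-0.0136,0,-0.0042],[0,0.0773,0],0.01],[[-0.0136,0,-0.0042],[0,0.0773,0],0.01],[[-0.0136,0,-0.0042],[0,0.0773,0],0.01],[[-0.0136,0,-0.0042],[0,0.0773,0],0.01],[[-0.0136,0,-0.0042],[0,0.0773,0],0.01],[[-0.0136,0,-0.0042],[0,0.0773,0],0.01],[[0,0,0],[0,0,0],0.01],[[0,0,0],[0,0,0],0.01],[[0,0,0],[0,0,0],0.01]]'
python3 - <<'E'
from plan import *
lipnow(); A=cur(); st=manip.read_state(); print(st['wrist_force'],st['torque'],st['joint_positions'])
for c in('top','scene'):
    s=snap(c,c+'6.png'); print(c,'balls',[(np.array(d['xyz']).round(3).tolist(),round(d['p'],2)) for d in manip.pinpoint(c,'ball0')[:6]])
a=cv2.imread('pics/scene6.png')[190:290,100:230];b=cv2.imread('pics/top6.png')[120:220,280:410]
cv2.imwrite('pics/c6.png',cv2.resize(np.hstack([a,b]),None,fx=3,fy=3,interpolation=2))
U=A.copy();U[2,3]+=.1;rows(A,U,4)
E
```

```text
time: 27.45
tcp_pos: [0.6304, -0.1476, 0.2328]
orientation: [[0.022, 1.0, -0.009], [0.933, -0.024, -0.359], [-0.359, -0.0, -0.933]]
wrist_force: [0.0, 0.2, -1.3]
opening: 0.0176
grip_force: 60.0
time: 28.28
tcp_pos: [0.6282, -0.2369, 0.2739]
orientation: [[0.024, 1.0, 0.003], [0.985, -0.024, 0.173], [0.173, -0.001, -0.985]]
wrist_force: [0.2, 0.7, -2.6]
opening: 0.0175
grip_force: 60.0
lip u -229.7 lat 57.8 h 109.7 mm, rel -38.9 deg, yawerr -0.02 lip [ 0.6271 -0.2777  0.0946]
[ 0.215   0.7424 -2.5657] [-0.1554 -0.0855 -0.0193] [ 0.6382  0.4558 -0.4107  1.4845  0.0078  1.2769  0.2351]
top balls [([0.594, -0.344, 0.02], 0.46)]
scene balls [([0.594, -0.347, 0.016], 0.63), ([0.624, -0.357, 0.018], 0.63), ([0.651, -0.353, 0.021], 0.63), ([0.636, -0.295, 0.019], 0.57), ([0.614, -0.326, 0.019], 0.49)]
N 4 row [0.00434, -2e-05, -0.02462] [0.0, 0.0, -0.0] |d| 0.0250 deg 0.00
```

View pics/c6.png

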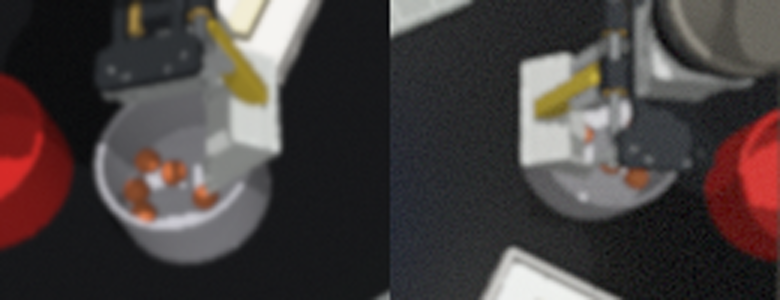

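The scene crop shows all five balls in the steel jar, at (148,160), (172,172), (135,190), (145,213) and (204,195). Now I return the scoop.

```bash
python3 -m inch '[[[0.0022,0,-0.0123],[0,0,0],0.01],[[0.0043,0,-0.0246],[0,0,0],0.01],[[0.0043,0,-0.0246],[0,0,0],0.01],[[0.0043,0,-0.0246],[0,0,0],0.01],[[0.0022,0,-0.0123],[0,0,0],0.01],[[0,0,0],[0,0,0],0.01],[[0,0,0],[0,0,0],0.01]]'
python3 - <<'E'
from plan import *
A=cur(); B=A0.copy(); B[2,3]+=.1; rows(A,B,24); path(A,B,24)
L=logm(np.linalg.inv(A)@B).real/24
print([(A@expm(L*k)@np.linalg.inv(G)@np.array([.05,0,0,1]))[:3].round(3).tolist() for k in range(0,25,4)])
E
```

```text
time: 29.07
tcp_pos: [0.6283, -0.2375, 0.3745]
orientation: [[0.024, 1.0, 0.005], [0.985, -0.025, 0.173], [0.173, 0.001, -0.985]]
wrist_force: [0.5, 0.3, -1.2]
opening: 0.0178
grip_force: 60.0
N 24 row [0.02788, -0.00802, 0.0019] [0.0014, -0.0326, 0.0062] |d| 0.0291 deg 1.90
[[0.628, -0.238, 0.375], [0.607, -0.153, 0.381], [0.587, -0.068, 0.379], [0.568, 0.016, 0.369], [0.551, 0.1, 0.351], [0.535, 0.181, 0.325], [0.52, 0.26, 0.291], [0.506, 0.336, 0.25], [0.493, 0.408, 0.202]]
[[0.627, -0.278, 0.195], [0.596, -0.189, 0.208], [0.566, -0.097, 0.21], [0.539, -0.006, 0.201], [0.513, 0.084, 0.18], [0.489, 0.172, 0.147], [0.467, 0.254, 0.104]]
```

```bash
python3 -m inch '[[[0.0279,-0.008,0.0019],[0.0014,-0.0326,0.0062],0.01],[[0.0279,-0.008,0.0019],[0.0014,-0.0326,0.0062],0.01],[[0.0279,-0.008,0.0019],[0.0014,-0.0326,0.0062],0.01],[[0.0279,-0.008,0.0019],[0.0014,-0.0326,0.0062],0.01],[[0.0279,-0.008,0.0019],[0.0014,-0.0326,0.0062],0.01],[[0.0279,-0.008,0.0019],[0.0014,-0.0326,0.0062],0.01],[[0.0279,-0.008,0.0019],[0.0014,-0.0326,0.0062],0.01],[[0.0279,-0.008,0.0019],[0.0014,-0.0326,0.0062],0.01],[[0.0279,-0.008,0.0019],[0.0014,-0.0326,0.0062],0.01],[[0.0279,-0.008,0.0019],[0.0014,-0.0326,0.0062],0.01],[[0.0279,-0.008,0.0019],[0.0014,-0.0326,0.0062],0.01],[[0.0279,-0.008,0.0019],[0.0014,-0.0326,0.0062],0.01]]'
python3 -m inch '[[[0.0279,-0.008,0.0019],[0.0014,-0.0326,0.0062],0.01],[[0.0279,-0.008,0.0019],[0.0014,-0.0326,0.0062],0.01],[[0.0279,-0.008,0.0019],[0.0014,-0.0326,0.0062],0.01],[[0.0279,-0.008,0.0019],[0.0014,-0.0326,0.0062],0.01],[[0.0279,-0.008,0.0019],[0.0014,-0.0326,0.0062],0.01],[[0.0279,-0.008,0.0019],[0.0014,-0.0326,0.0062],0.01],[[0.0279,-0.008,0.0019],[0.0014,-0.0326,0.0062],0.01],[[0.0279,-0.008,0.0019],[0.0014,-0.0326,0.0062],0.01],[[0.0279,-0.008,0.0019],[0.0014,-0.0326,0.0062],0.01],[[0.0279,-0.008,0.0019],[0.0014,-0.0326,0.0062],0.01],[[0.0279,-0.008,0.0019],[0.0014,-0.0326,0.0062],0.01],[[0.0279,-0.008,0.0019],[0.0014,-0.0326,0.0062],0.01],[[0,0,0],[0,0,0],0.01],[[0,0,0],[0,0,0],0.01],[[0,0,0],[0,0,0],0.01]]'
python3 - <<'E'
from plan import *
A=cur(); B=A0.copy(); B[2,3]+=.002; rows(A,B,5); print(manip.read_state()['joint_positions'])
E
```

```text
time: 30.07
tcp_pos: [0.5504, 0.1008, 0.3495]
orientation: [[0.093, 0.995, -0.037], [0.972, -0.099, -0.215], [-0.218, -0.015, -0.976]]
wrist_force: [1.2, -1.2, -1.1]
opening: 0.0178
grip_force: 60.0
time: 31.32
tcp_pos: [0.4941, 0.4077, 0.2012]
orientation: [[0.14, 0.985, -0.1], [0.807, -0.172, -0.565], [-0.573, -0.001, -0.819]]
wrist_force: [0.5, -0.1, -1.1]
opening: 0.0174
grip_force: 60.0
N 5 row [0.01112, -0.00012, 0.01593] [-0.0003, 0.0001, 0.0001] |d| 0.0194 deg 0.02
[-0.6051  0.7645 -0.5627  1.3063  0.5277  1.7845 -1.3777]
```

```bash
python3 -m inch '[[[0.0111,0,0.0159],[0,0,0],0.01],[[0.0111,0,0.0159],[0,0,0],0.01],[[0.0111,0,0.0159],[0,0,0],0.01],[[0.0111,0,0.0159],[0,0,0],0.01],[[0.0056,0,0.0080],[0,0,0],0.01],[[0.0056,0,0.0080],[0,0,0],0.01],[[0,0,0],[0,0,0],0.01],[[0,0,0],[0,0,0],0.01]]'
python3 -m inch '[[[0.0006,0,0.0008],[0,0,0],0.01],[[0,0,0],[0,0,0],0.01]]'
python3 -m inch '[[[0.0004,0,0.0006],[0,0,0],0.01],[[0,0,0],[0,0,0],0.01]]'
python3 - <<'E'
from plan import *
print((np.linalg.inv(A0)@cur())[:3,3], manip.read_state()['torque'])
for c in('top','scene'):
    s=snap(c)
    for l in('scoop_lip','scoop'):
        for d in manip.pinpoint(c,l)[:1]: print(c,l,np.array(d['xyz']),round(d['p'],2))
E
```

```text
time: 31.98
tcp_pos: [0.4947, 0.4079, 0.106]
orientation: [[0.142, 0.985, -0.099], [0.808, -0.173, -0.563], [-0.572, 0.0, -0.82]]
wrist_force: [-0.2, -0.4, -1.2]
opening: 0.0179
grip_force: 60.0
time: 32.15
tcp_pos: [0.4946, 0.4085, 0.1053]
orientation: [[0.142, 0.985, -0.098], [0.808, -0.173, -0.563], [-0.571, 0.001, -0.821]]
wrist_force: [-0.4, -0.0, -0.9]
opening: 0.0176
grip_force: 60.0
time: 32.32
tcp_pos: [0.4944, 0.4083, 0.1041]
orientation: [[0.142, 0.985, -0.099], [0.808, -0.173, -0.563], [-0.572, 0.0, -0.82]]
wrist_force: [-0.4, 0.1, -2.4]
opening: 0.0175
grip_force: 60.0
[-0.0005  0.0009 -0.0021] [ 0.9306 -0.162  -0.0012]
top scoop_lip [0.4669 0.2528 0.0029] 0.91
top scoop [ 0.4441 -0.2408  0.0018] 0.71
scene scoop_lip [0.4711 0.2612 0.0064] 0.63
scene scoop [0.4778 0.3012 0.0068] 0.76
```

Next I go down until contact, open gently and retreat along the handle.

```bash
python3 -m inch '[[[0.0006,0,0.0008],[0,0,0],0.01],[[0,0,0],[0,0,0],0.01]]' | grep -E "tcp|wrist"
python3 -m inch '[[[0.0006,0,0.0008],[0,0,0],0.01],[[0,0,0],[0,0,0],0.01]]' | grep -E "tcp|wrist"
python3 - <<'E'
from plan import *
print((np.linalg.inv(A0)@cur())[:3,3], manip.read_state()['torque'])
E
```

```text
tcp_pos: [0.4943, 0.4082, 0.1028]
wrist_force: [0.6, -0.2, 0.3]
tcp_pos: [0.4944, 0.4085, 0.1024]
wrist_force: [0.0, 2.9, 6.6]
[ 0.0006  0.0008 -0.0008] [-0.5681  0.0992 -0.0984]
```

```bash
python3 -m inch '[[[-0.0002,0,-0.0003],[0,0,0],0.01],[[0,0,0],[0,0,0],0.03],[[0,0,0],[0,0,0],0.05],[[0,0,0],[0,0,0],0.06],[[0,0,0],[0,0,0],0.06],[[0,0,-0.01],[0,0,0],0.06],[[0,0,-0.02],[0,0,0],0.06],[[0,0,-0.03],[0,0,0],0.06],[[0,0,-0.04],[0,0,0],0.06],[[0,0,-0.04],[0,0,0],0.06],[[0,0,-0.02],[0,0,0],0.06],[[0,0,0],[0,0,0],0.06],[[0,0,0],[0,0,0],0.06]]' 10
python3 - <<'E'
from plan import *
for c in('top','scene'):
    s=snap(c,c+'7.png')
    for l in('scoop_lip','scoop','scoop_grip','bar','dish','mat','mouse','samplejar','reagent'):
        for d in manip.pinpoint(c,l)[:1]: print(c,l,np.array(d['xyz']),round(d['p'],2))
    print(c,'balls',[(np.array(d['xyz']).round(3).tolist(),round(d['p'],2)) for d in manip.pinpoint(c,'ball0')[:6]])
a=cv2.imread('pics/scene7.png')[130:300,70:420];b=cv2.imread('pics/top7.png')[110:280,70:420]
cv2.imwrite('pics/c7.png',cv2.resize(np.vstack([a,b]),None,fx=1.7,fy=1.7,interpolation=2))
E
```

```text
time: 34.03
tcp_pos: [0.5098, 0.4996, 0.2342]
orientation: [[0.141, 0.985, -0.098], [0.809, -0.172, -0.562], [-0.571, 0.0, -0.821]]
wrist_force: [-0.0, -0.7, -0.6]
opening: 0.0602
grip_force: 0.0
top scoop_lip [0.4667 0.2528 0.0021] 0.67
top scoop [0.4767 0.3051 0.002 ] 0.59
top scoop_grip [0.4942 0.407  0.1044] 0.65
top bar [ 0.4415 -0.2388  0.0075] 0.65
top dish [ 0.4416 -0.2439  0.0018] 0.96
top mat [ 0.5952 -0.3454  0.0191] 0.42
top mouse [ 0.6506 -0.3527  0.0163] 0.63
top samplejar [0.343  0.1545 0.0009] 0.64
top reagent [0.7309 0.1102 0.0024] 0.88
top balls [([0.626, -0.354, 0.014], 0.55), ([0.609, -0.325, 0.022], 0.52), ([0.65, -0.355, 0.019], 0.5), ([0.593, -0.343, 0.021], 0.37), ([0.641, -0.294, 0.02], 0.36)]
scene scoop_lip [0.4685 0.2612 0.0069] 0.97
scene scoop [ 0.4809  0.314  -0.0016] 0.68
scene bar [ 0.4383 -0.2432  0.0049] 0.47
scene mat [ 0.4829  0.3137 -0.0039] 0.89
scene mouse [0.3404 0.1561 0.0028] 0.56
scene samplejar [ 0.3777  0.0314 -0.0006] 0.66
scene reagent [ 0.7343  0.1018 -0.0051] 0.56
scene balls [([0.638, -0.291, 0.021], 0.64), ([0.625, -0.359, 0.018], 0.58), ([0.65, -0.35, 0.019], 0.55), ([0.61, -0.326, 0.018], 0.55), ([0.597, -0.348, 0.017], 0.52)]
```

View pics/c7.png

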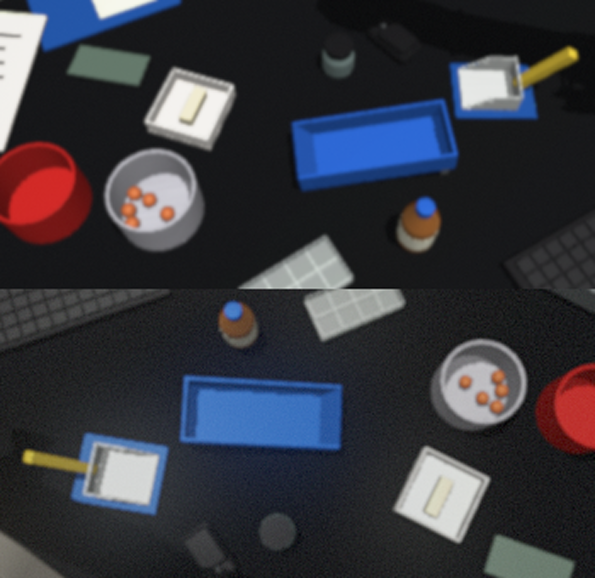

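The picture shows the five balls in the steel jar (150,205 scene; 483,390 top) and the bar in the dish (192,105; 437,495). The tray is empty, the scoop lies flat on its mat (490,88; 125,473), and the bystanders have not moved. I hand in the job.

```bash
python3 -c "
from rig import manip
print(manip.close_job())"
```

```text
the job is handed in; nothing more can be done
None
```

Job handed in at about 34 s of the 72 s allowed: the last pictures show the bar in the white dish, all five balls in the steel jar, the scoop back on its mat, and the other things where they were.

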